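Ratchet the positioner round to the next weld

TASK

Pump the upright lever handle of the small ratchet positioner to and fro, stroke by stroke, until the stepped round cap on its plate has come round to the steel pointer, and stop there: the plate cannot be turned back. Turn the plate only with the lever, never by pushing the cap, and let go of the handle at the end.

Things in the scene. Friction and masses are not known exactly. Their poses are not given: they have to be found in the camera images.
- positioner: Small positioner bolted to the table: grey round base (170 mm) under a steel plate (156 mm, top 46 mm up) that turns on an upright axis, only counterclockwise seen from above, in 30 degree ratchet steps. Origin: on the axis at table height, z up. Its -x axis points to the fixed steel pointer (upright blade 20 mm wide, 65 mm high, 101 mm from the axis), at the base's front left.
- lever (a joint): Lever angle, rad: 0 at back stop (87 deg counterclockwise of the positioner's +x), 0.80 at forward stop (133 deg). Stays where left; 4 N moves it. Forward drives the plate; backward leaves it, and the pawl takes the next tooth only below 0.18. Each stroke ended at the forward stop leaves the plate on a step (the first turns it 2 to 46 deg, later ones 30); one step has the cap at the pointer.
- lever_grip (a point): Point to grasp on the lever's upright handle, a plain black round bar 26 mm thick, standing from 54 to 135 mm above the table. The point lies on its centre line, 105 mm above the table and 150 mm from the positioner's axis. The bar may turn between the fingers. Site x axis: outwards along the lever; z up.
- cap: Stepped round cap of brown steel, fixed on the plate: flange 64 mm across, narrow neck up, 55 mm high. Origin: centre of its underside, 43 mm from the positioner's axis. At the pointer when on the positioner's -x axis; at the start 52 to 137 degrees short of it (2 to 5 strokes). The plate also carries a thick bush (38 x 58 mm) and a small headed pin (25 x 36 mm), both lying.

How it is judged:
On the way, in this order (a step that is already met when the one before it is completed fails the run):
1. the lever is pumped forward (value of joint lever above 0.6 rad), for 0.05 s.
2. the lever is drawn back for the next tooth (value of joint lever below 0.2 rad), for 0.05 s.
3. the lever is pumped forward again (value of joint lever above 0.5 rad), for 0.05 s.
At the end, for the whole second after the job is handed in: The cap stands at rest in front of the pointer, its centre within 10 mm of the positioner's -x axis (about 13 degrees either way) (x of cap in the frame of positioner below -0.03 m and y of cap in the frame of positioner between -0.01 and 0.01 m and linear speed of cap below 0.01 m/s); the robot touches nothing.
It fails at once if the cap is pushed by the robot (contact force between any of the fingers, the arm and cap above 3 N).
It also fails if it takes over 64 s, if anything falls off the work surface, if the arm or the gripper's body presses on something with over 40 N, if the wrist force passes 120 N, or if a joint passes its speed limit or range.

ROBOT

A 6-joint arm with a two-finger parallel gripper is mounted at the origin on a cart in front of the work surface, level with it; the furniture and walls round the work are solid. World frame = base frame: x ahead of the robot, y to its left, z up, the work surface at z = 0. Lengths are in m, angles in rad, forces in N, time in s.
With the tool pointing down it reaches from about 0.3 to 0.875 m from the base axis. Payload 6.4 kg.
Tool frame: the origin (TCP) lies midway between the tips of the shut fingers; the grasp point (between the pads) lies 19 mm behind it; z points along the fingers, y is the direction in which the jaws open and shut (so a half turn about z gives the same grasp; the last joint's range is limited). The gripper opens to 85 mm and grips with 20 to 120 N. Pads are 22 mm wide; open, the fingers measure 114 mm over their backs; the gripper's body (76 mm by 85 mm) begins 54 mm behind the grasp point. The pads swing forward as they close: fully open they stand 13 mm farther back than shut.
Start: joints at [-1.528, 0.181, 1.607, -0, 1.354, -0.206], TCP at [0.142, -0.557, 0.231] pointing down, gripper open.
Joint ranges: [-2.99, 2.99], [-0.89, 2.07], [0.3, 2.58], [-1.14, 4.28], [0, 2.63], [-3.12, 3.12]. Speed limits (rad/s): [2.57, 2.57, 3.01, 3.14, 3.14, 3.14].

INTERFACE

Orientations are given as a unit quaternion [w, x, y, z].
In Python, from bench import ctrl, optics, ticket gives the robot as it stands. The module is installed in compiled form; this text tells all that it offers.
- The arm moves only by the tool step_arm, never from a script. Its argument "targets" is text: rows parted by semicolons, each of 6 numbers parted by spaces: the shift along the tool's x, y, z in mm, then the turn, a rotation vector about the tool's x, y, z in rad. In form: dx dy dz rx ry rz; .... A call has 1 to 8 rows; each row is the pose to reach, as a shift and turn from the pose commanded when the call began, along the tool's axes at that moment; what a row does not reach only later rows make up. A row lasts 1/8 s, in which the tool goes at most 62.5 mm and 10.7 degrees, less where a joint would pass 70% of its speed; a pose out of reach is approached as far as the arm can. A call with a gripper value outside its range is refused whole. "grip" is the opening in per cent of the stroke, from 0 (shut) to 100 (fully open), set as the call begins (left out, the last holds). The fingers move at their own pace and stop on an object; the grip force is fixed at half the most. Time passes only in rows, so rows that repeat a pose let the fingers close. It gives the time, the measured TCP pose, the force and the opening at its end, in the units of the state.
- ctrl.get_obs(): the state, without advancing time (a new reading comes with each control period).
- optics.camera(name): name is "scene" or "top" or "wrist"; returns a dict with "image" (384x512x3 uint8, red, green, blue), "mtx" (3x3 intrinsics, pixels), "xyz" and "orientation" of the camera in the world. Camera axes: x right, y up, looking along -z (the intrinsics and any distortion apply to the point x, -y, -z); pixel columns grow to the right and rows downward; lengths in m; the calibration is good to about 2 mm. A picture is of the moment at which its call begins. There is no depth.
- ticket.hand_in(): hands the job in, once; it reports no verdict.
The state is a dict: "time_s": time; "q": joint angles; "dq": joint speeds; "joint_efforts": joint torques, N m; "eef_pos": TCP position; "eef_rot": TCP orientation; "wrist_force": force on the tool from outside, world axes, zero at the start; "torque": the same for the moment, N m; "opening": opening from 0.0 (shut) to 1.0 (fully open).
Only numpy, scipy, OpenCV 4.12 (cv2) and the standard library are available. Lean on these libraries where they do the work, as an engineer would, in place of code of your own. Each camera call takes 0.05 s, during which the arm holds its last target.

## Working session

There is one attempt and no reset: what is moved stays moved. The work goes in short steps, Python scripts to look and compute and a tool call to move; the robot and the scene stay as the last step left them, time stands still between calls to the robot, and variables do not carry over. Pictures are saved under pics/ and viewed, and the job is handed in when it is done.

Besides the shell and the picture viewer there is one more tool, called after "Request:" as name(argument=value, ...) on one line, values as JSON. step_arm: Moves the arm, as the interface text tells. Its arguments: {"type":"object","properties":{"targets":{"type":"string"},"grip":{"type":"number"}},"required":["targets"]}

```bash
mkdir -p pics; cat > h.py <<'E'
import numpy as np, cv2
from bench import ctrl, optics, ticket
from scipy.spatial.transform import Rotation as R
def rot(q): return R.from_quat([q[1],q[2],q[3],q[0]])
def shot(name,fn):
    c=optics.camera(name); cv2.imwrite('pics/'+fn,c['image'][:,:,::-1]); return c
def ray(c,u,v):
    K=np.array(c['mtx']); d=np.linalg.inv(K)@[u,v,1]; d=np.array([d[0],-d[1],-d[2]])
    return np.array(c['xyz']), rot(c['orientation']).apply(d)
def onplane(c,u,v,z):
    o,d=ray(c,u,v); return o+d*(z-o[2])/d[2]
def proj(c,p):
    x=rot(c['orientation']).inv().apply(np.array(p)-np.array(c['xyz'])); x=np.array([x[0],-x[1],-x[2]])
    k=np.array(c['mtx'])@x; return k[:2]/k[2]
def tri(c1,p1,c2,p2):
    o1,d1=ray(c1,*p1);o2,d2=ray(c2,*p2)
    A=np.stack([d1,-d2],1); t=np.linalg.lstsq(A,o2-o1,rcond=None)[0]
    a=o1+d1*t[0];b=o2+d2*t[1]; return (a+b)/2,np.linalg.norm(a-b)
E
python3 - <<'E'
from h import *
import pickle
d={}
for n in ['scene','top','wrist']:
    c=shot(n,n+'0.png'); d[n]=c; print(n,c['xyz'],c['orientation'],np.array(c['mtx']).tolist(), c.keys())
pickle.dump(d,open('c0.pkl','wb'))
print(ctrl.get_obs())
E
```

```text
scene [0.13523111 0.27927734 0.66948464] [-0.32743813 -0.13592605  0.36627226  0.86032146] [[476.07232645407305, 0.0, 255.4658101815917], [0.0, 476.07232645407305, 197.91070374329084], [0.0, 0.0, 1.0]] dict_keys(['image', 'mtx', 'xyz', 'orientation'])
top [ 0.38247513 -0.19111853  0.94026375] [-0.69992738 -0.07451531  0.06256749  0.70755525] [[351.51441924688066, 0.0, 257.33521489933827], [0.0, 351.51441924688066, 191.37055213218756], [0.0, 0.0, 1.0]] dict_keys(['image', 'mtx', 'xyz', 'orientation'])
wrist [ 0.22289948 -0.53688958  0.37290927] [ 0.77861235 -0.12958984  0.10220605 -0.60541161] [[302.09745781196204, 0.0, 250.95792805529234], [0.0, 302.09745781196204, 193.5654651035882], [0.0, 0.0, 1.0]] dict_keys(['image', 'mtx', 'xyz', 'orientation'])
{'time_s': 0.15, 'q': array([-1.52831318e+00,  1.81357917e-01,  1.60777281e+00, -7.89150108e-06,
        1.35379885e+00, -2.06322371e-01]), 'dq': array([ 0.00018298, -0.00195793, -0.00238789,  0.00195366, -0.00055884,
       -0.00022455]), 'joint_efforts': array([ 1.12516998e-03, -4.45258856e+01, -3.51688457e+01, -2.91833585e-04,
        5.86170718e-03, -5.45577791e-06]), 'eef_pos': array([ 0.14157556, -0.55686537,  0.23060078]), 'eef_rot': array([-6.66533819e-04,  9.92271624e-01,  1.24082948e-01,  5.08590514e-05]), 'wrist_force': array([-0.70454417,  0.14633077,  0.23766635]), 'torque': array([-0.02936711,  0.07433439,  0.05783463]), 'opening': 0.9974634987392703}
```

View pics/scene0.png

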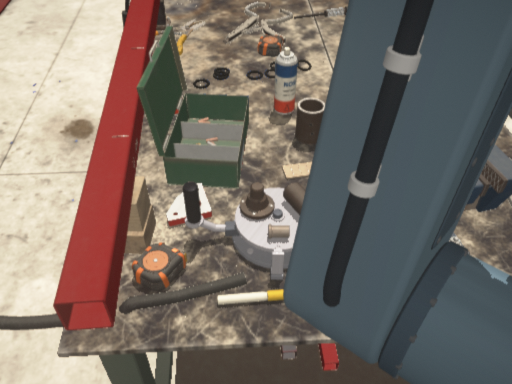

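View pics/top0.png

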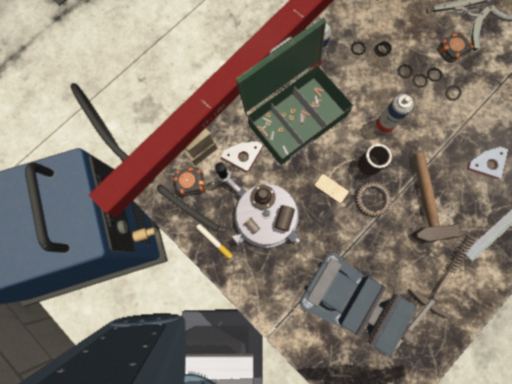

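View pics/wrist0.png

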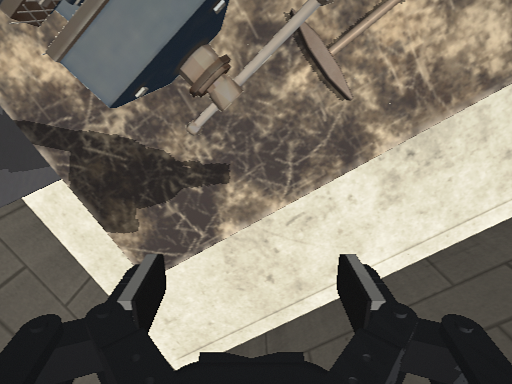

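The top view shows the positioner around (266,214), the handle at about (222,171) and the cap at about (262,195). I'll enlarge it to find the pointer.

```bash
python3 - <<'E'
import cv2
a=cv2.imread('pics/top0.png')[150:260,190:320]; cv2.imwrite('pics/z1.png',cv2.resize(a,None,fx=6,fy=5.4,interpolation=cv2.INTER_CUBIC)[:600,:])
a=cv2.imread('pics/scene0.png')[165:315,130:310]; cv2.imwrite('pics/z2.png',cv2.resize(a,None,fx=4,fy=4,interpolation=cv2.INTER_CUBIC))
E
```

```text
(no output)
```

View pics/z1.png

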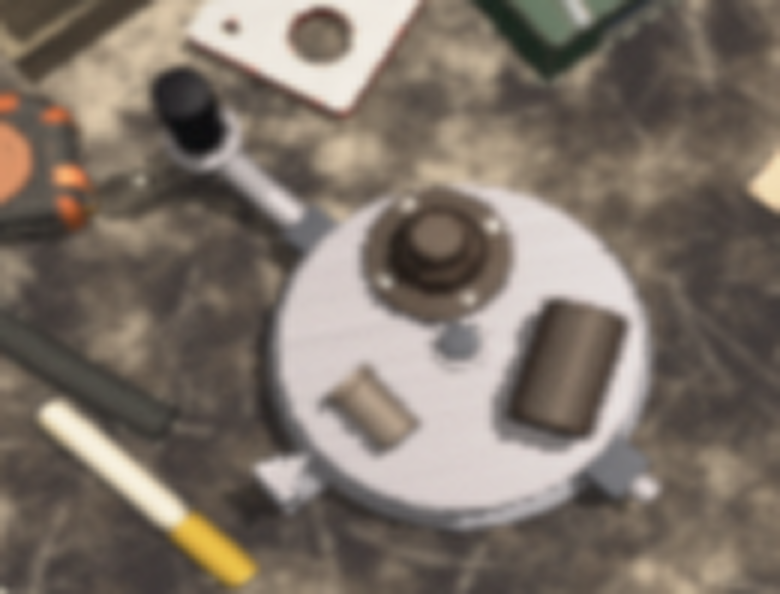

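View pics/z2.png

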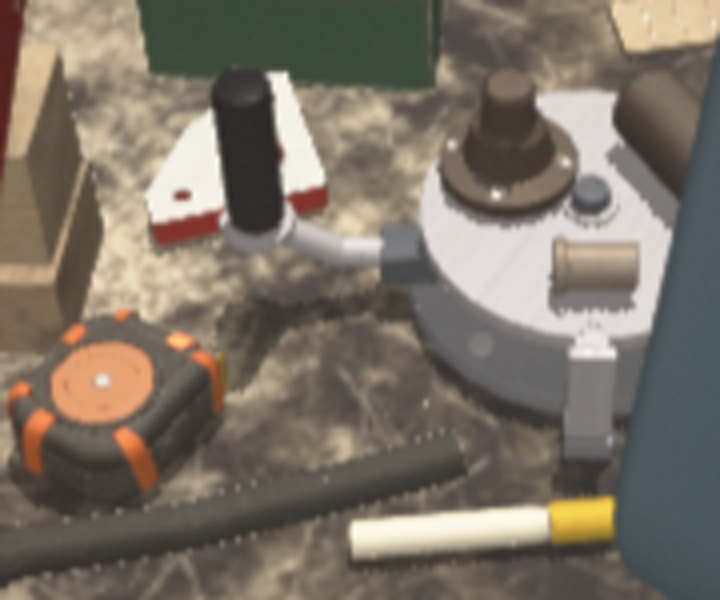

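```bash
python3 - <<'E'
from h import *
import pickle
d=pickle.load(open('c0.pkl','rb')); c=d['top']; s=d['scene']
f=lambda x,y:(190+x/6,150+y/5.4); g=lambda x,y:(130+x/4,165+y/4)
ax=onplane(c,*f(457,335),.052)
# plate outline ellipse centre
print('axis top',ax,'axis scene',onplane(s,*g(590,190),.055))
pt=onplane(c,*f(272,462),.065); print('pointer',pt,onplane(s,*g(592,345),.065))
h=onplane(c,*f(187,90),.135); print('handle',h,onplane(s,*g(243,85),.135))
cap=onplane(c,*f(437,233),.101); print('cap',cap,onplane(s,*g(510,85),.101))
r=lambda p:(np.linalg.norm((p-ax)[:2]),np.degrees(np.arctan2(*(p-ax)[1::-1])))
for n,p in [('pt',pt),('h',h),('cap',cap)]: print(n,r(p))
for x,y in [(0.4,0),(0.4,.1),(.5,0)]: print(proj(c,[x,y,0]))
E
```

```text
axis top [ 0.50336113 -0.19883118  0.052     ] axis scene [ 0.49961625 -0.19759443  0.055     ]
pointer [ 0.44372573 -0.12147213  0.065     ] [ 0.43655435 -0.12210908  0.065     ]
handle [ 0.60172302 -0.09290836  0.135     ] [ 0.59791968 -0.08634854  0.135     ]
cap [ 0.54303569 -0.19095178  0.101     ] [ 0.53983566 -0.18813377  0.101     ]
pt (np.float64(0.09767703287834538), np.float64(127.62831218404203))
h (np.float64(0.1445500038902276), np.float64(47.11964617453583))
cap (np.float64(0.04044941652440285), np.float64(11.23282802583748))
[191.31884457 254.38066478]
[153.65872948 254.74134627]
[192.32554703 216.72339119]
```

```bash
cat >> h.py <<'E'
AX=np.array([.5015,-.198])
def togo(p):
    o=ctrl.get_obs(); r=rot(o['eef_rot']); return (r.inv().apply(np.array(p)-o['eef_pos'])*1000).round(1)
def lev(deg,rad=.15): a=np.radians(deg); return AX+rad*np.array([np.cos(a),np.sin(a)])
E
python3 - <<'E'
from h import *
print(togo([.601,-.088,.33]),togo([.601,-.088,.23]))
E
```

```text
[ 560.8 -341.4  -98.8] [ 560.7 -341.3    1.2]
```

Request:
step_arm(targets="0 0 -50 0 0 0; 0 0 -100 0 0 0; 40 -20 -100 0 0 -0.1; 90 -40 -100 0 0 -0.25", grip=100)

```text
time_s: 0.65
eef_pos: [0.2191, -0.4962, 0.3317]
eef_rot: [0.0, 0.969, 0.248, -0.0]
wrist_force: [0.1, 0.3, -0.1]
opening: 1.0
```

```bash
python3 - <<'E'
from h import *
o=ctrl.get_obs();y=rot(o['eef_rot']).apply([0,1,0]);print(togo([.601,-.088,.33]),np.degrees(np.arctan2(y[1],y[0])))
E
```

```text
[ 531.  -174.7    1.4] -61.30898365500066
```

Remaining turn is 29° (0.51 rad).

Request:
step_arm(targets="55 -18 0 0 0 -0.1; 110 -36 0 0 0 -0.2; 165 -54 0 0 0 -0.3; 220 -72 0 0 0 -0.4; 275 -90 0 0 0 -0.51; 330 -108 0 0 0 -0.51; 385 -126 0 0 0 -0.51; 440 -144 0 0 0 -0.51")

```text
time_s: 1.65
eef_pos: [0.5375, -0.1578, 0.3311]
eef_rot: [0.0, 0.875, 0.483, -0.0]
wrist_force: [0.6, -0.6, 0.3]
opening: 1.0
```

```bash
python3 - <<'E'
from h import *
o=ctrl.get_obs();y=rot(o['eef_rot']).apply([0,1,0]);print(o['eef_pos'],o['q'],togo([.601,-.088,.33]),np.degrees(np.arctan2(y[1],y[0])))
E
```

```text
[ 0.53748324 -0.15779832  0.33111333] [-4.97350353e-01  8.18383511e-02  1.51744533e+00 -1.52256270e-04
  1.54238760e+00  6.46096899e-02] [92.9 16.6  1.1] -32.19769086826287
```

Request:
step_arm(targets="45 8 0 0 0 0; 93 17 0 0 0 0; 93 17 0 0 0 0; 93 17 40 0 0 0; 93 17 80 0 0 0; 93 17 80 0 0 0; 93 17 80 0 0 0")

```text
time_s: 2.52
eef_pos: [0.6008, -0.0906, 0.2529]
eef_rot: [0.001, 0.876, 0.483, 0.0]
wrist_force: [0.6, 0.3, 1.5]
opening: 0.998
```

```bash
python3 - <<'E'
from h import *
import pickle
d={n:shot(n,n+'1.png') for n in ['scene','top','wrist']}
pickle.dump(d,open('c1.pkl','wb'))
o=ctrl.get_obs();y=rot(o['eef_rot']).apply([0,1,0]);print(o['eef_pos'],togo([.601,-.088,.23]),np.degrees(np.arctan2(y[1],y[0])))
for n in d: print(n,proj(d[n],[.601,-.088,.135]))
E
```

```text
[ 0.6014236  -0.09045451  0.25372067] [ 1.8 -1.8 23.7] -32.2196669367655
scene [190.21343629 184.91023624]
top [219.09794763 166.98948633]
wrist [248.50333806 184.94712054]
```

View pics/wrist1.png

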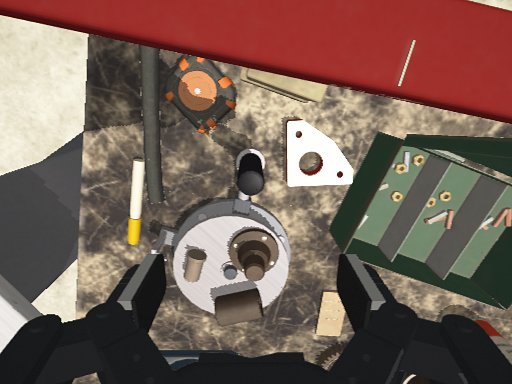

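View pics/scene1.png

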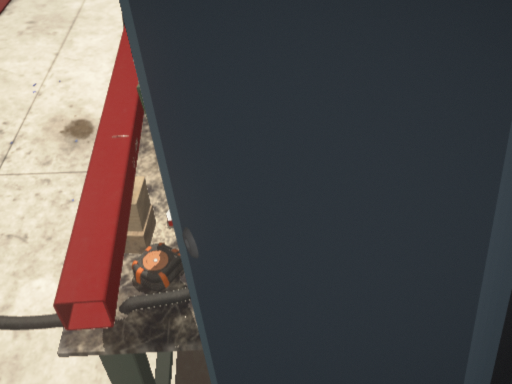

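```bash
python3 - <<'E'
from h import *
import pickle
d=pickle.load(open('c1.pkl','rb'));c=d['wrist']
p=onplane(c,251,183,.135);print('handle',p)
ax=onplane(c,231,271,.054);cap=onplane(c,254,272,.101);pt=onplane(c,167,236,.065)
print(ax,cap,pt)
for q in(p,cap,pt): v=(q-ax)[:2];print(np.linalg.norm(v),np.degrees(np.arctan2(v[1],v[0])))
print(togo([p[0],p[1],.092]))
E
python3 -c "
import cv2
a=cv2.imread('pics/wrist1.png')[120:340,120:320];cv2.imwrite('pics/z3.png',cv2.resize(a,None,fx=2.7,fy=2.7,interpolation=2))"
```

```text
handle [ 0.60389434 -0.08764981  0.135     ]
[ 0.50437816 -0.1968389   0.054     ] [ 0.54506639 -0.18759116  0.101     ] [ 0.47039395 -0.10823102  0.065     ]
0.14773532092286845 47.65360246522917
0.04172592238620079 12.80482551402419
0.0949014364869841 110.98356106495278
[  3.6  -0.  161.7]
```

View pics/z3.png

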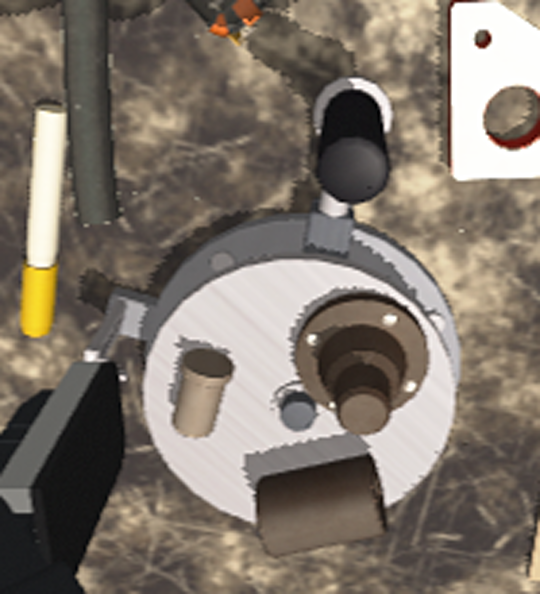

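Request:
step_arm(targets="4 0 50 0 0 0; 4 0 100 0 0 0; 4 0 130 0 0 0; 4 0 160 0 0 0; 4 0 160 0 0 0; 4 0 160 0 0 0")

```text
time_s: 3.42
eef_pos: [0.6039, -0.0869, 0.0933]
eef_rot: [0.001, 0.875, 0.483, 0.001]
wrist_force: [-0.6, -0.1, 1.5]
opening: 1.002
```

Request:
step_arm(targets="0 0 0 0 0 0; 0 0 0 0 0 0; 0 0 0 0 0 0; 0 0 0 0 0 0; 0 0 0 0 0 0; 0 0 0 0 0 0", grip=0)

```text
time_s: 4.18
eef_pos: [0.603, -0.0866, 0.092]
eef_rot: [0.0, 0.875, 0.483, 0.0]
wrist_force: [-1.9, -0.0, 5.8]
opening: 0.291
```

```bash
sed -i 's/^AX=.*/AX=np.array([.503,-.198])/' h.py; python3 - <<'E'
from h import *
c=shot('wrist','wrist2.png')
o=ctrl.get_obs();print(o['eef_pos'],o['wrist_force'],o['torque'],o['opening'])
p=o['eef_pos'];v=p[:2]-AX;print(np.linalg.norm(v),np.degrees(np.arctan2(v[1],v[0])))
for a in (60,70,82,84,34,32): print(a,togo([*lev(a),p[2]]))
E
```

```text
[ 0.60296589 -0.0865595   0.0920201 ] [-1.01694486  1.02189245  5.58857617] [ 0.02892502  0.17237618 -0.03874853] 0.2918411997264927
0.14970693134940907 48.10682330084527
60 [  2.3 -31.   -0. ]
70 [ -1.  -56.9  -0.1]
82 [-10.8 -86.7  -0.1]
84 [-13.  -91.4  -0.1]
34 [-10.3  35.3   0. ]
32 [-12.5  40.1   0. ]
```

View pics/wrist2.png

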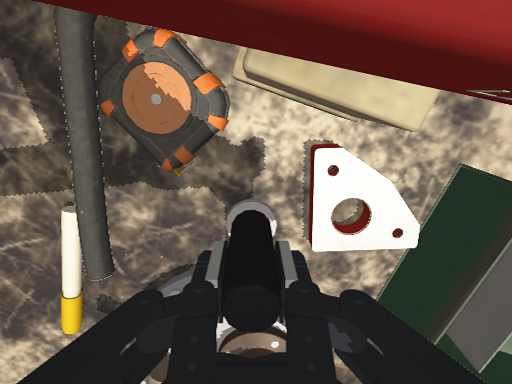

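The bar sits between the pads with opening 0.29 (about 25 mm). Next is the first forward stroke.

Request:
step_arm(targets="1 -10 0 0 0 0; 2 -20 0 0 0 0; 2 -31 0 0 0 0; 2 -44 0 0 0 0; -1 -57 0 0 0 0; -5 -70 0 0 0 0; -9 -81 0 0 0 0; -9 -81 0 0 0 0")

```text
time_s: 5.22
eef_pos: [0.5304, -0.0502, 0.0921]
eef_rot: [0.001, 0.875, 0.484, 0.002]
wrist_force: [5.3, 3.1, 0.2]
opening: 0.288
```

```bash
cat >> h.py <<'E'
def st():
    o=ctrl.get_obs();p=o['eef_pos'];v=p[:2]-AX;r=rot(o['eef_rot'])
    print(p,'Ft',r.inv().apply(o['wrist_force']).round(1),'op',o['opening'],'r',np.linalg.norm(v),'ang',np.degrees(np.arctan2(v[1],v[0])),o['time_s'])
E
python3 - <<'E'
from h import *
st()
for a in (82,84,86): print(a,togo([*lev(a),.092]))
c=shot('top','top3.png'); c=shot('wrist','wrist3.png')
E
```

```text
[ 0.53042828 -0.05017928  0.09207021] Ft [ 5.4  2.8 -0.2] op 0.28790816329970054 r 0.15034385764488328 ang 79.48826147592706 5.225
82 [-2.9 -5.9  0. ]
84 [ -5.1 -10.7   0. ]
86 [ -7.5 -15.3   0. ]
```

View pics/wrist3.png

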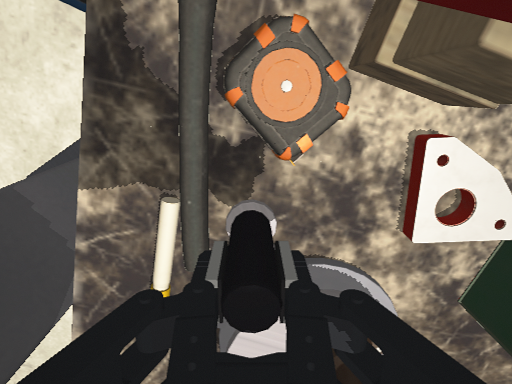

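View pics/top3.png

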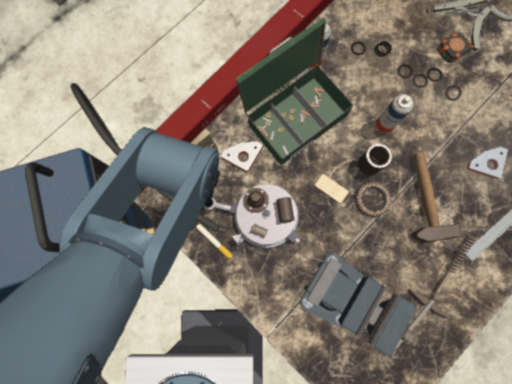

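Request:
step_arm(targets="-1 -3 0 0 0 0; -3 -6 0 0 0 0; -3 -6 0 0 0 0")

```text
time_s: 5.7
eef_pos: [0.5242, -0.0496, 0.0921]
eef_rot: [0.001, 0.875, 0.484, 0.002]
wrist_force: [6.0, 3.2, 1.9]
opening: 0.288
```

```bash
python3 -c "
from h import *
st()"
```

```text
[ 0.52423636 -0.04962126  0.09208293] Ft [ 5.9  3.4 -1.9] op 0.28832340984326127 r 0.149890736534003 ang 81.8549892492038 5.7
```

Not yet at the stop, so I'll press on.

Request:
step_arm(targets="-1 -3 0 0 0 0; -2 -6 0 0 0 0; -2 -6 0 0 0 0")

```text
time_s: 6.08
eef_pos: [0.5208, -0.0496, 0.0922]
eef_rot: [0.003, 0.876, 0.483, 0.004]
wrist_force: [20.0, -2.3, -10.7]
opening: 0.287
```

```bash
python3 -c "
from h import *
st()"
```

```text
[ 0.5207784  -0.0496139   0.09215669] Ft [ 8.7 18.  10.9] op 0.28727616667201306 r 0.1494473315346829 ang 83.16786070305653 6.075
```

```bash
cat >> h.py <<'E'
def capang(fn,sc=6):
    c=shot('top',fn); u,v=proj(c,[*AX,.06]); u,v=int(u),int(v)
    a=c['image'][v-45:v+45,u-50:u+50,::-1]
    cv2.imwrite('pics/z_'+fn,cv2.resize(a,None,fx=sc,fy=sc,interpolation=2)); print('off',u-50,v-45); return c
def ca(c,u,v,z=.101):
    p=onplane(c,u,v,z);w=p[:2]-AX;print('cap',p,np.linalg.norm(w),np.degrees(np.arctan2(w[1],w[0])))
E
python3 - <<'E'
from h import *
import pickle
c=capang('top4.png');pickle.dump(c,open('c4.pkl','wb'))
E
```

```text
off 215 166
```

View pics/z_top4.png

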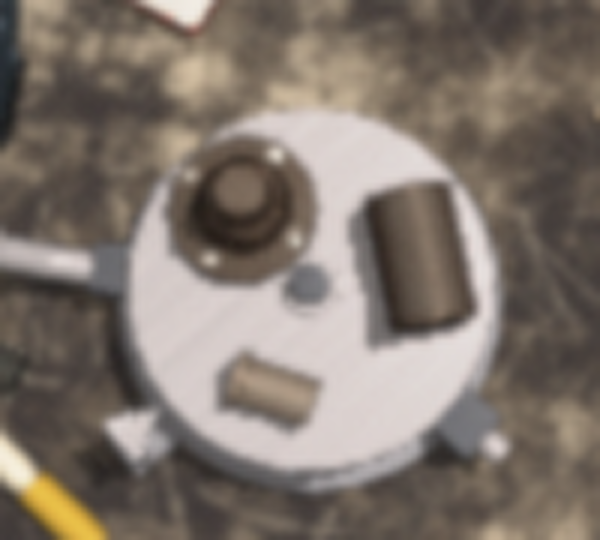

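```bash
python3 - <<'E'
from h import *
import pickle
c=pickle.load(open('c4.pkl','rb'))
ca(c,215+240/6,166+188/6); ca(c,215+242/6,166+208/6,.055)
ca(c,215+128/6,166+437/6,.065);ca(c,215+118/6,166+425/6,.065)
E
```

```text
cap [ 0.53293768 -0.1718278   0.101     ] 0.039764918445800476 41.16069305448951
cap [ 0.53252678 -0.17155439  0.055     ] 0.039638381319354966 41.849160918599196
cap [ 0.43563093 -0.1239743   0.065     ] 0.10009193568186962 132.3045979225119
cap [ 0.44059351 -0.11982756  0.065     ] 0.10002749664848541 128.60100889831878
```

Cap now stands at about 41.5° and the pointer at about 130°, so it needs three more 30° strokes. Drawing the lever back.

Request:
step_arm(targets="8 17 0 0 0 0; 13 36 0 0 0 0; 15 52 0 0 0 0; 16 65 0 0 0 0; 15 80 0 0 0 0; 14 93 0 0 0 0; 11 108 0 0 0 0; 9 115 0 0 0 0")

```text
time_s: 7.12
eef_pos: [0.6185, -0.1013, 0.0914]
eef_rot: [-0.001, 0.876, 0.483, 0.0]
wrist_force: [-3.7, 7.5, 9.0]
opening: 0.288
```

Request:
step_arm(targets="-2 4 0 0 0 0; -3 8 0 0 0 0; -3 8 0 0 0 0")

```text
time_s: 7.5
eef_pos: [0.6224, -0.1072, 0.0914]
eef_rot: [-0.002, 0.876, 0.483, -0.0]
wrist_force: [-4.7, 9.3, 9.9]
opening: 0.287
```

```bash
python3 -c "
from h import *
st();capang('top5.png')"
```

```text
[ 0.62241064 -0.10716792  0.09137271] Ft [ 5.4 -9.  -9.8] op 0.2871741312052729 r 0.15003122491179646 ang 37.25915465160242 7.5
off 215 166
```

View pics/z_top5.png

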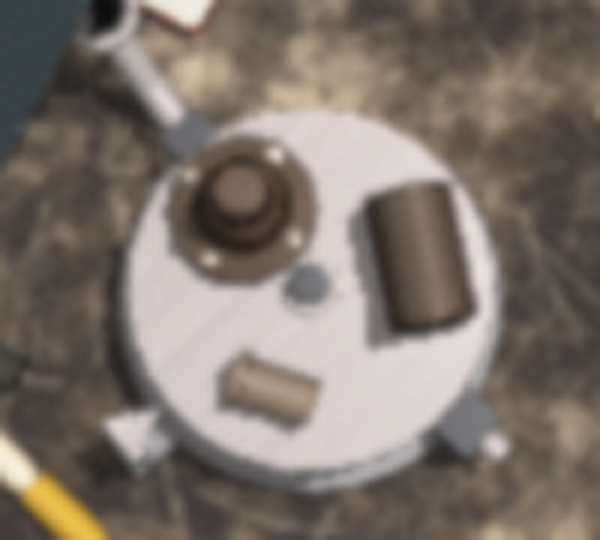

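Plate unmoved, lever near 37° (below 0.18 rad). Now the second stroke.

Request:
step_arm(targets="4 -14 0 0 0 0; 8 -30 0 0 0 0; 10 -46 0 0 0 0; 10 -62 0 0 0 0; 9 -75 0 0 0 0; 7 -87 0 0 0 0; 3 -100 0 0 0 0; -1 -111 0 0 0 0")

```text
time_s: 8.55
eef_pos: [0.5304, -0.0508, 0.0917]
eef_rot: [0.001, 0.875, 0.484, 0.002]
wrist_force: [6.3, 1.5, 0.3]
opening: 0.287
```

Request:
step_arm(targets="-2 -5 0 0 0 0; -5 -10 0 0 0 0; -6 -13 0 0 0 0; -6 -13 0 0 0 0")

```text
time_s: 9.05
eef_pos: [0.5204, -0.0502, 0.0918]
eef_rot: [0.004, 0.876, 0.482, 0.005]
wrist_force: [27.6, -2.4, -18.0]
opening: 0.287
```

```bash
python3 -c "
from h import *
st();capang('top6.png')"
```

```text
[ 0.5204225  -0.05017954  0.09184076] Ft [12.6 24.4 18.4] op 0.2865966646451958 r 0.14884364797209412 ang 83.27798373923652 9.05
off 215 166
```

View pics/z_top6.png

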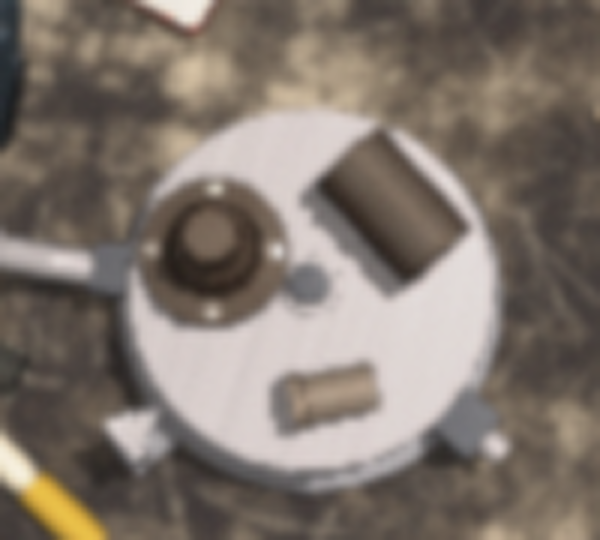

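Stop reached and the cap advanced about 30° (now near 71°). Two more strokes.

Request:
step_arm(targets="9 18 0 0 0 0; 14 37 0 0 0 0; 16 53 0 0 0 0; 17 66 0 0 0 0; 16 81 0 0 0 0; 15 94 0 0 0 0; 12 109 0 0 0 0; 10 116 0 0 0 0")

```text
time_s: 10.1
eef_pos: [0.6185, -0.1008, 0.0911]
eef_rot: [-0.002, 0.876, 0.483, 0.001]
wrist_force: [0.3, 8.5, 5.9]
opening: 0.286
```

Request:
step_arm(targets="-2 4 0 0 0 0; -3 8 0 0 0 0; -3 8 0 0 0 0")

```text
time_s: 10.48
eef_pos: [0.6226, -0.1069, 0.0911]
eef_rot: [-0.002, 0.876, 0.483, -0.0]
wrist_force: [-2.2, 8.9, 7.1]
opening: 0.288
```

Request:
step_arm(targets="4 -14 0 0 0 0; 8 -30 0 0 0 0; 10 -46 0 0 0 0; 10 -62 0 0 0 0; 9 -75 0 0 0 0; 7 -87 0 0 0 0; 3 -100 0 0 0 0; -1 -111 0 0 0 0")

```text
time_s: 11.48
eef_pos: [0.5302, -0.0505, 0.0915]
eef_rot: [0.001, 0.875, 0.484, 0.002]
wrist_force: [8.6, 9.9, -1.9]
opening: 0.285
```

Request:
step_arm(targets="-2 -5 0 0 0 0; -5 -10 0 0 0 0; -6 -13 0 0 0 0; -6 -13 0 0 0 0")

```text
time_s: 11.98
eef_pos: [0.5209, -0.0495, 0.0917]
eef_rot: [0.004, 0.875, 0.484, 0.006]
wrist_force: [31.6, 1.6, -21.8]
opening: 0.285
```

```bash
python3 -c "
from h import *
st();c=capang('top7.png')
import pickle;pickle.dump(c,open('c7.pkl','wb'))"
```

```text
[ 0.52093208 -0.04946221  0.09166848] Ft [18.  25.7 22.2] op 0.2854394256101519 r 0.1496162895863778 ang 83.11633643022394 11.975
off 215 166
```

View pics/z_top7.png

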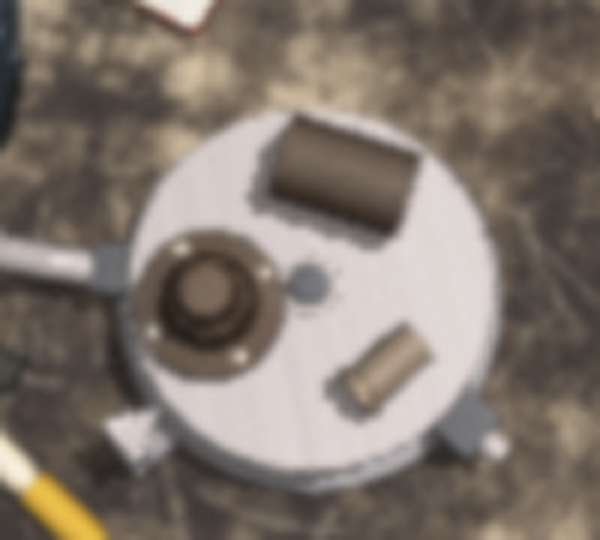

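Cap at about 101°; one more stroke with the same commands.

Request:
step_arm(targets="9 18 0 0 0 0; 14 37 0 0 0 0; 16 53 0 0 0 0; 17 66 0 0 0 0; 16 81 0 0 0 0; 15 94 0 0 0 0; 12 109 0 0 0 0; 10 116 0 0 0 0")

```text
time_s: 13.02
eef_pos: [0.6181, -0.1012, 0.0909]
eef_rot: [-0.001, 0.876, 0.483, -0.0]
wrist_force: [2.1, 6.7, 2.5]
opening: 0.292
```

Request:
step_arm(targets="-2 4 0 0 0 0; -3 8 0 0 0 0; -3 8 0 0 0 0")

```text
time_s: 13.4
eef_pos: [0.6223, -0.1074, 0.0909]
eef_rot: [-0.002, 0.875, 0.483, -0.001]
wrist_force: [-4.6, 9.0, 6.4]
opening: 0.289
```

Request:
step_arm(targets="4 -14 0 0 0 0; 8 -30 0 0 0 0; 10 -46 0 0 0 0; 10 -62 0 0 0 0; 9 -75 0 0 0 0; 7 -87 0 0 0 0; 3 -100 0 0 0 0; -1 -111 0 0 0 0")

```text
time_s: 14.4
eef_pos: [0.5301, -0.051, 0.0914]
eef_rot: [0.001, 0.875, 0.484, 0.001]
wrist_force: [6.4, 2.2, -2.5]
opening: 0.286
```

Request:
step_arm(targets="-2 -5 0 0 0 0; -5 -10 0 0 0 0; -6 -13 0 0 0 0; -6 -13 0 0 0 0")

```text
time_s: 14.9
eef_pos: [0.5201, -0.0507, 0.0916]
eef_rot: [0.004, 0.876, 0.483, 0.005]
wrist_force: [27.3, -3.1, -19.5]
opening: 0.288
```

```bash
python3 -c "
from h import *
st();c=capang('top8.png')
import pickle;pickle.dump(c,open('c8.pkl','wb'))"
```

```text
[ 0.52009429 -0.05069848  0.09162832] Ft [11.9 24.6 19.8] op 0.2882611551292208 r 0.14829009385620437 ang 83.38045460515254 14.9
off 215 166
```

View pics/z_top8.png

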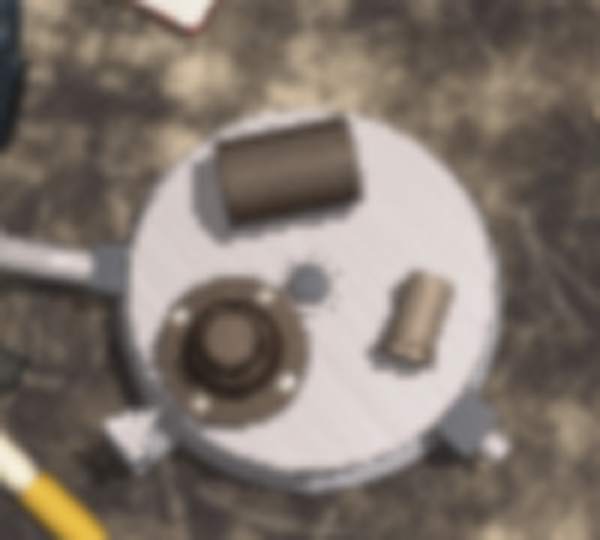

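The cap now lines up with hub and pointer: flange at (232,350), pointer at (130,435). I'll ease off the stop, open, and retreat upward.

Request:
step_arm(targets="2 4 0 0 0 0; 2 4 0 0 0 0")

```text
time_s: 15.2
eef_pos: [0.5202, -0.0507, 0.0915]
eef_rot: [0.001, 0.875, 0.484, 0.0]
wrist_force: [4.5, -3.9, 0.2]
opening: 0.287
```

Request:
step_arm(targets="0 0 0 0 0 0; 0 0 0 0 0 0; 0 0 0 0 0 0; 0 0 0 0 0 0; 0 0 0 0 0 0; 0 0 0 0 0 0", grip=100)

```text
time_s: 15.95
eef_pos: [0.5195, -0.0494, 0.0913]
eef_rot: [-0.0, 0.875, 0.483, -0.0]
wrist_force: [-0.2, -1.3, -0.3]
opening: 1.002
```

Request:
step_arm(targets="0 0 -40 0 0 0; 0 0 -80 0 0 0; 0 0 -130 0 0 0; 0 0 -180 0 0 0; 0 0 -180 0 0 0; 0 0 -180 0 0 0; 0 0 -180 0 0 0; 0 0 -180 0 0 0")

```text
time_s: 16.95
eef_pos: [0.5188, -0.0493, 0.2698]
eef_rot: [-0.001, 0.875, 0.483, -0.001]
wrist_force: [-0.5, -0.7, 0.1]
opening: 1.001
```

```bash
python3 -c "
from h import *
st();c=capang('top9.png');shot('wrist','wrist9.png')
import pickle;pickle.dump(c,open('c9.pkl','wb'))
ca(c,215+232/6,166+340/6);ca(c,215+232/6,166+350/6,.055);ca(c,215+123/6,166+431/6,.065)
for a in (128,130,132): print(proj(c,[*(AX+.101*np.array([np.cos(np.radians(a)),np.sin(np.radians(a))])),.065]))"
```

```text
[ 0.51883143 -0.04925883  0.26982588] Ft [-0.9  0.  -0.1] op 1.0006749597625348 r 0.14958131989751977 ang 83.9245328105655 16.95
off 215 166
cap [ 0.47142075 -0.16815622  0.101     ] 0.04344997410250916 136.618434299239
cap [ 0.47208744 -0.16686784  0.055     ] 0.04387251731704874 134.79720822991158
cap [ 0.43811076 -0.12190215  0.065     ] 0.10000747966284022 130.454488712196
[234.09600732 236.7480208 ]
[234.98668959 237.851755  ]
[235.91665488 238.92433842]
```

View pics/z_top9.png

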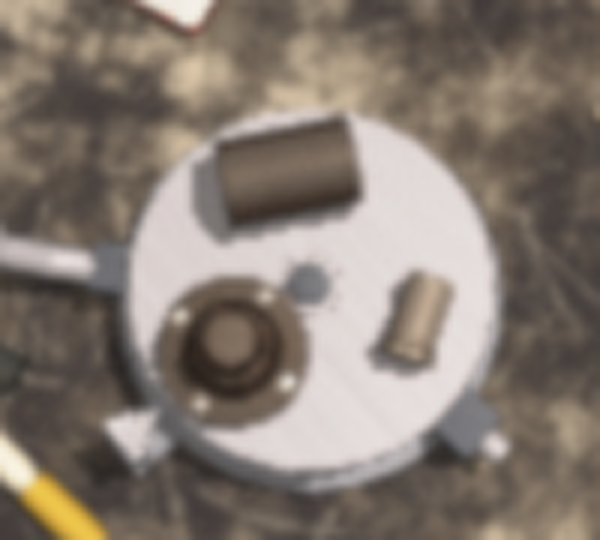

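View pics/wrist9.png

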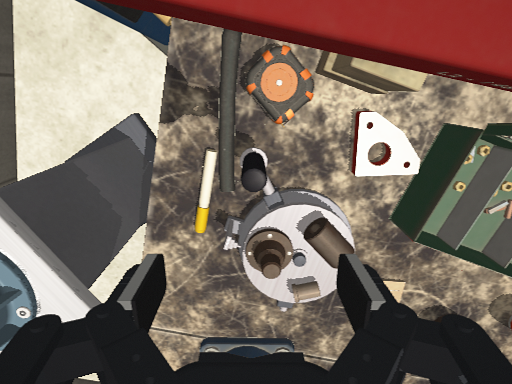

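```bash
python3 -c "
from bench import ticket
ticket.hand_in()"
```

```text
the job is handed in; nothing more can be done
```

The cap now stands in front of the steel pointer. I gripped the lever handle and pumped it through four forward strokes, each to the forward stop, with three full returns close to the back stop. Then I eased off, opened the gripper, lifted 180 mm clear and handed the job in at about 17 s.

- **Cap position:** in the last top picture the cap is at about 135–137° and the pointer at about 130° (world azimuth about the positioner's axis). The allowance is about 13° either way. Part of the 5° gap is probably a 2 mm error in my estimate of the axis: the cap's measured radius ranged from 40 to 44 mm, against a true 43 mm. Adding three 30° strokes to the cap's angle after the first stroke (about 41.5°) gives 131.5°.
- **Lever returns:** I stopped about 37° on each return, well below the 47° (0.18 rad) needed for the next tooth. The plate did not move on the one return I photographed, and it advanced about 30° on each stroke after it.
- **Forces:** the highest wrist force I read was about 40 N, while pressing on the forward stop. It was back near zero after release.
- **Contact:** the gripper was open and clear of everything at the end. No finger or arm part came near the cap in any picture.

No check failed. `ticket.hand_in()` gave no verdict, so the final second after hand-in is unconfirmed.

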